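# Pop the breaker flap and reset the tripped breaker

### The job

A breaker in the bench power box has tripped. With a fingertip press once on the ribbed edge of the breaker flap so that its push-push catch lets go and the flap springs up; take the finger away, watch the flap stand wide open by itself for a good second, and do not touch it again. Then push the one reset button under it that stands prouder than the other two fully home and take the hand clear: nothing is to be gripped, the flap stays open, and the loose things around stay where they are.

Things in the scene. Friction and masses are not known exactly. Their poses are not given: they have to be found in the camera images.
- console: the bench power box: grey sheet-steel box fixed to the bench, 240 mm deep (x) x 320 mm wide (y) x 110 mm high, three round outlets in its front. Origin at the centre of its underside; own x points to its rear, away from the robot, y to the left, z up. The breaker flap lies flush in the right-hand side of its deck (own y -133 to 13 mm); the screwed white cover on the left does not open.
- well_floor (a point): centre of the floor of the well under the flap: 44 mm below the deck, 50 mm in front of the hinge line. The well measures 112 mm (x) x 150 mm (y). The flap's catch, 23 mm deep in x and 42 mm wide, stands in it at the middle of its front wall, its top 14 mm below the deck.
- flap (a joint): grey plastic breaker flap, 106 mm front to rear, 146 mm wide, 4 mm thick, hinged along its rear edge. Angle in rad: about 0 (-0.01 to 0.01) = shut, flush with the deck (110 mm), held by a push-push catch; 1.9 = wide open on its stop, leaning back, its edge 100 mm above the deck. About 4 N on the front edge presses it down to a solid stop 6 mm lower (-0.06).
- flap_hinge (a point): middle of the flap's hinge line, 2 mm below the deck. The catch lets go when the flap has been pressed 5 mm or more down at its front edge and is then released: a spring swings it up, slowed by a damper, wide open in about 1.5 s; it follows a finger that is withdrawn slowly. Pressed shut again it would latch again.
- flap_pad (a point): the place to press: middle of the black ribbed strip (44 mm wide in y, 16 mm in x) along the flap's front edge, right above the catch; the point lies on the ribs, 1 mm above the deck while shut, 97 mm in front of the hinge line and 10 mm behind the flap's front edge. It moves with the flap.
- button_a (a joint): the tripped button: push-to-reset button of one of the three circuit breakers side by side, 44 mm apart in y, on the floor of the well under the flap; which is where varies. White round button, 12 mm across, moving straight down. Joint value in m: 0 = popped out (tripped), 0.007 = fully home (solid stop). It takes about 4 to 5 N to move and stays where it is left. At the start this one stands out, at 0 to 0.0005.
- button_a_top (a point): centre of the top face of the tripped button: 11 mm below the deck when popped out, 18 mm below when home; 50 mm in front of the flap's hinge line
- button_b (a joint): a button that has not tripped: push-to-reset button of one of the three circuit breakers side by side, 44 mm apart in y, on the floor of the well under the flap; which is where varies. White round button, 12 mm across, moving straight down. Joint value in m: 0 = popped out (tripped), 0.007 = fully home (solid stop). It takes about 4 to 5 N to move and stays where it is left. It is home from the start.
- button_b_top (a point): centre of the top face of button_b
- button_c (a joint): a button that has not tripped: push-to-reset button of one of the three circuit breakers side by side, 44 mm apart in y, on the floor of the well under the flap; which is where varies. White round button, 12 mm across, moving straight down. Joint value in m: 0 = popped out (tripped), 0.007 = fully home (solid stop). It takes about 4 to 5 N to move and stays where it is left. It is home from the start.
- button_c_top (a point): centre of the top face of button_c
- nut: bystander, to be left alone: hexagon steel nut, 36 mm across flats, 19 mm high, lying on the deck of the power box, left of the flap (seen from the robot); origin at the centre of its underside
- tape: bystander, to be left alone: tape measure, 66 x 40 x 62 mm high, on the bench close to the right-hand side of the power box; origin at the centre of its underside
- tube: bystander, to be left alone: offcut of 40 x 40 mm square steel tube, 95 mm high, standing on end on the bench close to the left-hand side of the power box; origin at the centre of its underside
- spray: bystander, to be left alone: aluminium spray bottle, 65 mm across, 180 mm high, standing on the bench close to the right-hand side of the power box, towards its rear; origin at the centre of its underside
- brush: bystander, to be left alone: brush lying on the bench just in front of the power box, along it; origin on its underside
- hoop: bystander, to be left alone: flat steel ring, 100 mm outside, 84 mm inside, 12 mm high, lying at the far left; origin at the centre of its underside
- disc: bystander, to be left alone: grinding flap disc, 125 mm across, 16 mm high, lying at the far right; origin at the centre of its underside

How it is judged:
On the way, in this order (a step that is already met when the one before it is completed fails the run):
1. the flap, let go by its catch, stands wide open by itself, touched by nothing (value of joint flap above 1.6 rad and contact force between flap and the fingers below 0.2 N and contact force between flap and the arm below 0.2 N), for 0.8 s.
2. the tripped reset button is pushed fully home while the flap stands open (value of joint button_a above 0.0055 m and value of joint flap above 1.6 rad), for 0.1 s.
At the end, for the whole second after the job is handed in: The flap stands open by more than 1.6 rad and nothing touches it; all three reset buttons are within 1.5 mm of fully home; every loose thing is within 20 mm of where it stood (all of step 2 and contact force between flap and the fingers below 0.2 N and contact force between flap and the arm below 0.2 N and value of joint each of button_b, button_c above 0.0055 m and distance of each of nut, tape, tube, spray, brush, hoop, disc from where it was at the start of the episode below 0.02 m).
It fails at once if the flap is pushed back towards shut after it has popped (a second press) (value of joint flap above 0.3 rad and velocity of joint flap below -0.3 rad/s and (contact force between flap and the fingers above 0.5 N or contact force between flap and the arm above 0.5 N)).
It fails at once if the flap is touched again, gripped or held after it has swung up (value of joint flap above 1.2 rad and (contact force between flap and the fingers above 1 N or contact force between flap and the arm above 1 N)).
It fails at once if a bystander is lifted, carried or pushed more than 20 mm (distance of any of nut, tape, tube, spray, brush, hoop, disc from where it was at the start of the episode above 0.02 m).
It also fails if it takes over 42 s, if anything falls off the work surface, if the arm or the gripper's body presses on something with over 40 N, if the wrist force passes 120 N, or if a joint passes its speed limit or range.

### The arm

A 6-joint arm with a two-finger parallel gripper is mounted at the origin on the work surface. World frame = base frame: x ahead of the robot, y to its left, z up, the work surface at z = 0. Lengths are in m, angles in rad, forces in N, time in s.
With the tool pointing down it reaches from about 0.3 to 0.775 m from the base axis. Payload 14.6 kg.
Tool frame: the origin (TCP) lies at the very end of the fingers, on their centre line; the grasp point (between the pads) lies r.tcp_to_grasp behind it (r.tcp_to_grasp is the distance from the TCP to the grasp point, in m); z points along the fingers, y is the direction in which the jaws open and shut (so a half turn about z gives the same grasp; the last joint's range is limited). The gripper opens to 94 mm and grips with 3 to 60 N. Pads are 16 mm wide; open, the fingers measure 119 mm over their backs; the gripper's body (75 mm by 177 mm) begins 78 mm behind the grasp point.
Start: joints at [1.167, 0.3, 1.521, -0, 1.321, -0.067], TCP at [0.182, 0.519, 0.205] pointing down, gripper open.
Joint ranges: [-3.03, 3.03], [-0.79, 2.21], [0.23, 2.52], [-1.04, 4.18], [0, 3.07], [-2.55, 2.55]. Speed limits (rad/s): [2.22, 2.22, 2.57, 3.14, 3.14, 3.14].

### API

Orientations are given as a rotation vector (axis times angle).
In Python, from cell import r gives the robot as it stands. Calls block until the motion is done:
- r.movep(position, orientation): joint-space move of the TCP to a pose.
- r.line_to(position, rate=0.15, frame=None): straight line of the TCP; frame=None keeps the orientation; rate is the mean speed in m/s.
- r.move_joints(angles): joint-space move.
- r.move_gripper(opening, force=None): finger opening in m; force is the grip in N (None keeps the last); returns when the fingers have stopped.
- r.dwell(seconds).
- r.inverse_kinematics(position, orientation): joint angles nearest the present ones, or None.
- r.sense(): the state.
- r.camera(name): name is "scene" or "top"; returns a dict with "pixels" (480x640x3 uint8, red, green, blue), "fx", "fy", "cx", "cy" (pixels), "R" (3x3) and "t" (3): a world point X has camera coordinates R X + t. Camera axes: x right, y down, z forward; pixel columns grow to the right and rows downward; lengths in m; the calibration is good to about 2 mm. A picture is of the moment at which its call begins. There is no depth.
A pose or a line that the arm cannot do raises r.PlanningError and nothing moves.
- r.finish_job(): hands the job in, once; it reports no verdict.
The state is a dict: "time_s": time; "joint_pos": joint angles; "joint_velocities": joint speeds; "joint_efforts": joint torques, N m; "tool_pos": TCP position; "orientation": TCP orientation; "force": force on the tool from outside, world axes, zero at the start; "moment": the same for the moment, N m; "gripper_width": finger opening in m.
Only numpy, scipy, OpenCV 4.12 (cv2) and the standard library are available. Lean on these libraries where they do the work, as an engineer would, in place of code of your own. Each camera call takes 0.05 s, during which the arm holds its last target. There are 200 camera calls.

## Working session

There is one attempt and no reset: what is moved stays moved. The work goes in short steps, each a Python script; the robot and the scene stay as the last script left them, time stands still between calls to the robot, and variables do not carry over. Pictures are saved under pics/ and viewed, about 8 in all and at most 12, crops included, and the job is handed in when it is done.

```bash
mkdir -p pics; ls; python3 - <<'E'
from cell import r
import cv2
for n in("scene","top"):
    c=r.camera(n); cv2.imwrite(f"pics/{n}0.png",c["pixels"][:,:,::-1]); print(n,c["fx"],c["fy"],c["cx"],c["cy"],c["R"],c["t"])
s=r.sense();print(s["time_s"],s["tool_pos"],s["orientation"],s["gripper_width"],r.tcp_to_grasp)
E
```

```text
pics
scene 491.43878917671464 491.43878917671464 317.1730986636216 230.87209946100975 [[-0.86857457  0.49541996 -0.01171654]
 [ 0.27502414  0.46223731 -0.84302929]
 [-0.41223771 -0.73545614 -0.53774003]] [ 0.51161505 -0.07554395  1.66581265]
top 470.9811561829709 470.9811561829709 320.1126761402579 240.78346225430718 [[ 0.02849961 -0.99947278  0.01555409]
 [-0.99325405 -0.03006515 -0.11199321]
 [ 0.1124018  -0.0122574  -0.99358723]] [-0.03922079  0.59845914  1.41195266]
0.1 [0.181661   0.51889096 0.20497024] [-5.26513564e-01 -3.09692262e+00  1.50684478e-03] 0.09383855069636185 0.0188
```

View pics/scene0.png

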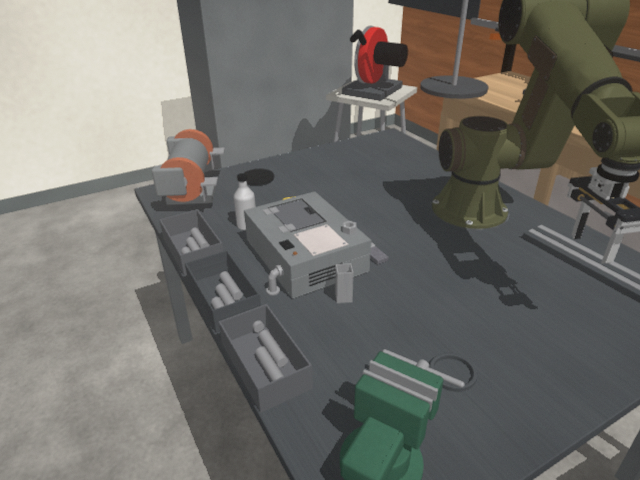

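View pics/top0.png

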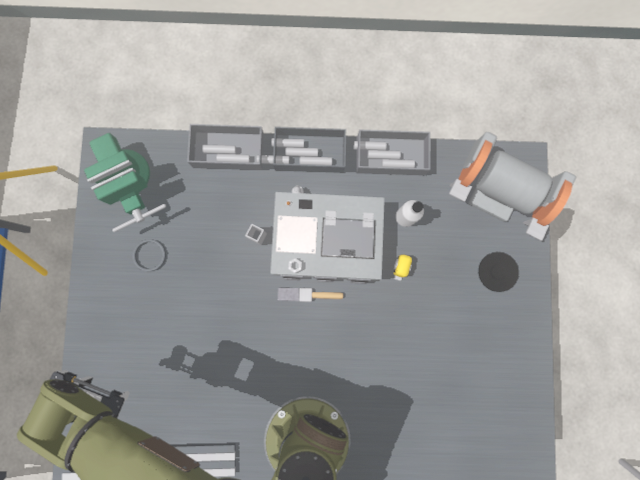

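The scene view shows the box with its flap at about (300,213). The top view shows the box at cols 272-384 and rows 193-278, with the flap's dark pad at about (348,251). I'll enlarge that part.

```bash
python3 - <<'E'
import cv2
a=cv2.imread("pics/top0.png")[180:310,260:435]
cv2.imwrite("pics/crop0.png",cv2.resize(a,None,fx=4.5,fy=4.5,interpolation=cv2.INTER_CUBIC))
E
```

```text
(no output)
```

View pics/crop0.png

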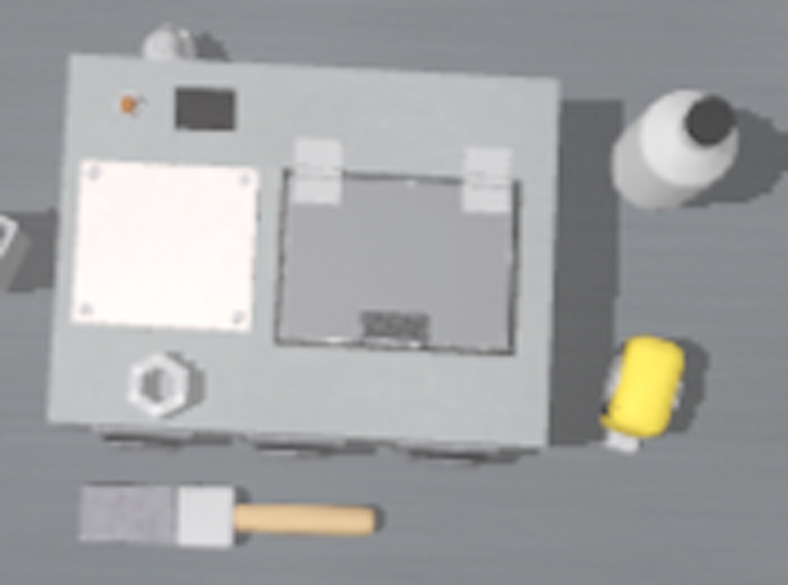

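```bash
cat > h.py <<'E'
import numpy as np, cv2
from scipy.spatial.transform import Rotation as Ro
from cell import r
def ray(c,uv,z):
    d=c["R"].T@np.array([(uv[0]-c["cx"])/c["fx"],(uv[1]-c["cy"])/c["fy"],1.]); o=-c["R"].T@c["t"]
    return o+d*(z-o[2])/d[2]
def proj(c,X):
    p=c["R"]@np.asarray(X)+c["t"]; return np.array([c["fx"]*p[0]/p[2]+c["cx"],c["fy"]*p[1]/p[2]+c["cy"]])
def rv(yaw,tilt=0):
    "tool down, jaw axis along box y; tilt leans the hand back towards the robot"
    R=Ro.from_euler("z",yaw)*Ro.from_euler("y",-tilt)*Ro.from_matrix(np.diag([-1,1,-1.]))
    return R.as_rotvec()
E
python3 - <<'E'
from h import *
c=r.camera("top"); print("cam",-c["R"].T@c["t"])
P=lambda x,y,z:ray(c,((x+.5)/4.5+260-.5,(y+.5)/4.5+180-.5),z)
rl,rr,fr,fl=[P(*q,.11) for q in((70,55),(558,80),(547,445),(50,422))]
n=np.linalg.norm
print(rl,rr,fr,fl,n(rl-rr),n(fr-fl),n(rl-fl),n(rr-fr))
a=lambda v:np.arctan2(v[1],v[0])
print("yaw",a(rl-fl),a(rr-fr),a(rl-rr)-np.pi/2,a(fl-fr)-np.pi/2)
C=(rl+rr+fr+fl)/4
pad=P(395,326,.111); H=[P(*q,.11) for q in((288,172),(519,182),(515,354),(277,342))]
print("C",C,"pad",pad)
for yaw in [a(rl+rr-fl-fr)]:
  for p in [pad]+H:
    d=p-C; print("own",Ro.from_euler("z",-yaw).apply(d))
for t in(0,.2):
  print(r.inverse_kinematics(pad+[0,0,.1],rv(a(rl+rr-fl-fr),t)))
E
```

```text
cam [ 0.43683372 -0.00390049  1.47053154]
[0.73138906 0.11541902 0.11      ] [ 0.72492084 -0.20390639  0.11      ] [ 0.48654207 -0.20002169  0.11      ] [0.49197739 0.11882634 0.11      ] 0.31939092016835885 0.3188943479378788 0.23943591820494972 0.23841041511956668
yaw -0.014231065376973677 -0.016294917328783926 -0.020253133637029075 -0.017045077759626714
C [ 0.60870734 -0.04242068  0.11      ] pad [ 0.5601443  -0.10068534  0.111     ]
own [-0.04766826 -0.05899895  0.001     ]
own [0.04963641 0.01419463 0.        ]
own [ 0.0500155  -0.13622694  0.        ]
own [-0.0621828 -0.1370888  0.       ]
own [-0.06134008  0.01651707  0.        ]
[-0.2422038   0.33844983  1.45732582  0.          1.34581701 -1.79773935]
[-0.26568414  0.22433133  1.61587033  0.05504651  1.10807762 -1.84101986]
```

Measured box is 0.319 x 0.239 m with yaw of about -0.017, and the pad is at own (-48,-59) mm. That matches the data given. Next I move above the pad.

```bash
cat >> h.py <<'E'
C=np.array([.6087,-.0424,0]); YAW=-.017; TILT=.2; O=rv(YAW,TILT)
def W(x,y,z): return C+Ro.from_euler("z",YAW).apply([x,y,z])
def down(p,zmin,fstop,step=.001):
    "step down from p until the push grows by fstop or zmin is reached; returns contact log"
    r.dwell(.2); f0=r.sense()["force"][2]; z=p[2]; log=[]
    while z>zmin:
        z-=step; r.line_to([p[0],p[1],z],rate=.02); s=r.sense()
        log.append((round(z,4),round(s["tool_pos"][2],4),round(s["force"][2]-f0,1)))
        if abs(log[-1][2])>fstop: break
    return log
E
python3 - <<'E'
from h import *
r.move_gripper(0.0)
s=r.sense(); r.line_to(s["tool_pos"]+[0,0,.08],rate=.2)
r.movep(W(-.06,-.059,.25),O)
r.line_to(W(-.0485,-.059,.125),rate=.15)
s=r.sense();print(s["time_s"],s["tool_pos"],s["force"],s["gripper_width"])
cv2.imwrite("pics/s1.png",cv2.resize(r.camera("scene")["pixels"][160:300,220:390,::-1],None,fx=4,fy=4,interpolation=cv2.INTER_CUBIC))
E
```

```text
5.6417 [ 0.55959627 -0.10064395  0.12590481] [-0.13268901 -0.76330241  0.49069075] 0.00013503417074659207
```

View pics/s1.png

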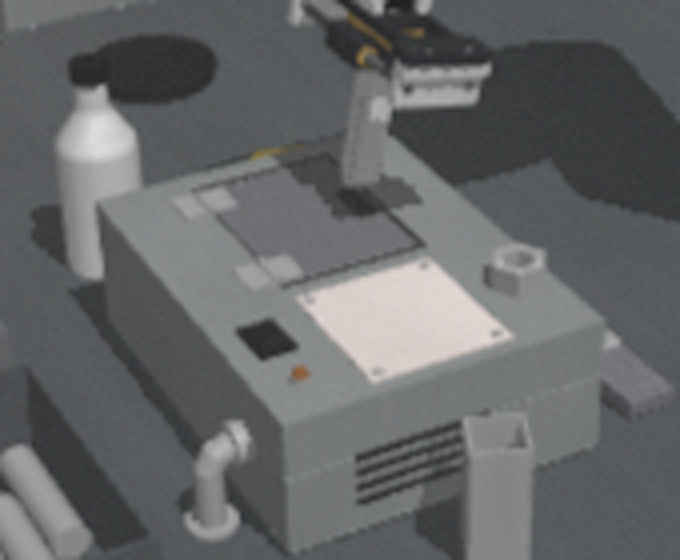

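The fingertip, at (362,185) in the crop, hovers right over the ribbed strip, and the flap is still shut. Now I press.

```bash
python3 - <<'E'
from h import *
p=r.sense()["tool_pos"]; p=np.array([p[0],p[1],.120])
r.line_to(p,rate=.05)
L=down(p,.100,10); print(L)
q=r.sense()["tool_pos"]
r.line_to(q+[-.06,0,.13],rate=.3)
r.line_to(q+[-.14,.0,.18],rate=.3)
r.dwell(1.5)
s=r.sense();print(s["time_s"],s["tool_pos"],s["force"])
for n,(a,b,x,y) in {"top":(180,310,260,435),"scene":(150,300,220,390)}.items():
    im=r.camera(n)["pixels"][:,:,::-1]; cv2.imwrite(f"pics/{n}2full.png",im)
    cv2.imwrite(f"pics/{n}2.png",cv2.resize(im[a:b,x:y],None,fx=4,fy=4,interpolation=cv2.INTER_CUBIC))
E
```

```text
[(np.float64(0.119), np.float64(0.1189), np.float64(-0.9)), (np.float64(0.118), np.float64(0.1179), np.float64(-0.3)), (np.float64(0.117), np.float64(0.1169), np.float64(-0.2)), (np.float64(0.116), np.float64(0.1159), np.float64(-0.5)), (np.float64(0.115), np.float64(0.115), np.float64(0.2)), (np.float64(0.114), np.float64(0.1139), np.float64(0.0)), (np.float64(0.113), np.float64(0.113), np.float64(-1.0)), (np.float64(0.112), np.float64(0.1121), np.float64(0.7)), (np.float64(0.111), np.float64(0.111), np.float64(2.6)), (np.float64(0.11), np.float64(0.11), np.float64(2.2)), (np.float64(0.109), np.float64(0.109), np.float64(2.2)), (np.float64(0.108), np.float64(0.108), np.float64(2.1)), (np.float64(0.107), np.float64(0.1069), np.float64(3.2)), (np.float64(0.106), np.float64(0.106), np.float64(1.5)), (np.float64(0.105), np.float64(0.1052), np.float64(4.9)), (np.float64(0.104), np.float64(0.1049), np.float64(11.8))]
12.7417 [ 0.41991874 -0.10072053  0.28490487] [0.27925781 0.31111778 0.84014998]
```

View pics/scene2.png

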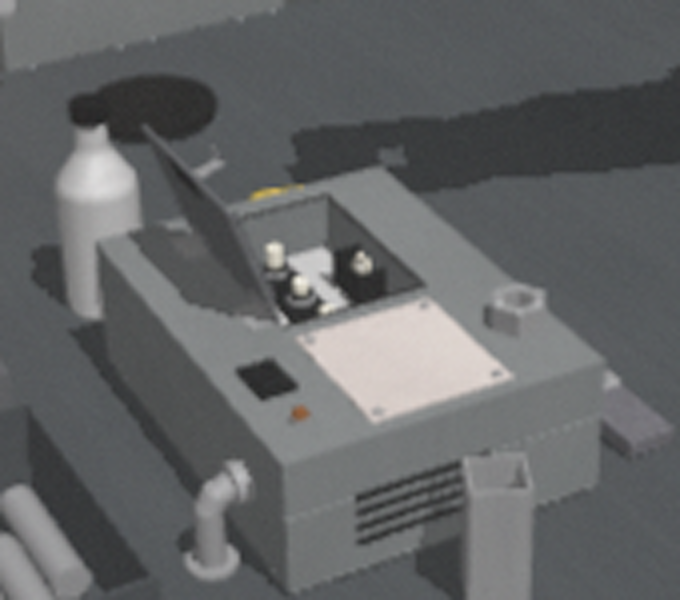

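View pics/top2.png

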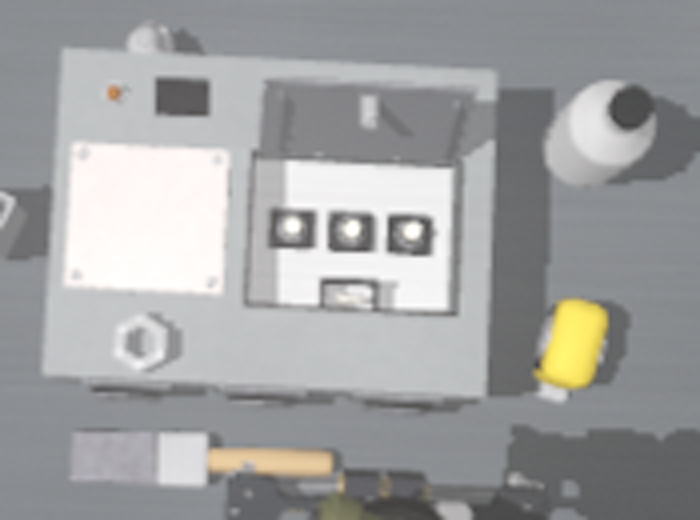

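The flap stands wide open, leaning back. The buttons are at (292,227), (351,229) and (412,232) in the top crop. In the scene crop, the right-hand button at (275,245) seems longest. I'll check that by projecting proud and home heights.

```bash
python3 - <<'E'
from h import *
c=r.camera("top"); s=r.camera("scene")
for n,uv in {"L":(292,227),"M":(351,229),"R":(412,232)}.items():
    u=((uv[0]+.5)/4-.5+260,(uv[1]+.5)/4-.5+180)
    for z in(.099,.092):
        X=ray(c,u,z); q=proj(s,X); print(n,z,X.round(4),Ro.from_euler("z",-YAW).apply(X-C).round(4),"scene crop",((q-[220,150])*4).round(0))
im=s["pixels"][:,:,::-1][195:240,275:320]
cv2.imwrite("pics/btn.png",cv2.resize(im,None,fx=12,fy=12,interpolation=cv2.INTER_CUBIC))
E
```

```text
L 0.099 [ 0.6061 -0.0572  0.099 ] [-0.0023 -0.0148  0.099 ] scene crop [327. 297.]
L 0.092 [ 0.607  -0.0574  0.092 ] [-0.0015 -0.0151  0.092 ] scene crop [326. 306.]
M 0.099 [ 0.606  -0.1005  0.099 ] [-0.0018 -0.0582  0.099 ] scene crop [299. 270.]
M 0.092 [ 0.6068 -0.101   0.092 ] [-0.0009 -0.0586  0.092 ] scene crop [298. 279.]
R 0.099 [ 0.6051 -0.1454  0.099 ] [-0.0018 -0.103   0.099 ] scene crop [272. 244.]
R 0.092 [ 0.606  -0.1461  0.092 ] [-0.001  -0.1037  0.092 ] scene crop [271. 251.]
```

View pics/btn.png

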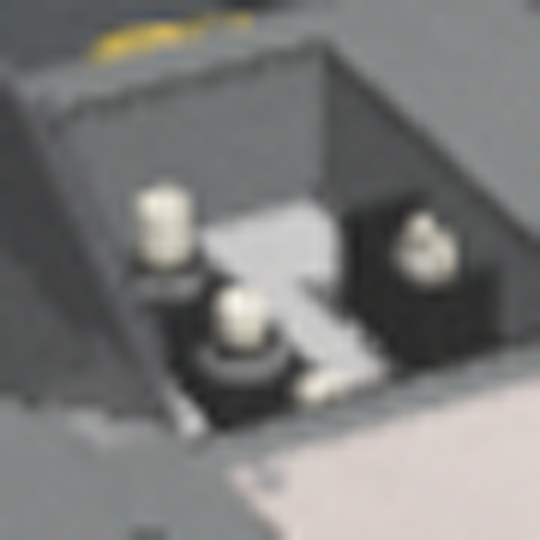

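The right-hand button's top lies at scene-crop (274,245), and a proud one is predicted at (272,244). The middle one (279) and left one (307) match home. So the right-hand button is the tripped one, and I press it.

```bash
python3 - <<'E'
from h import *
o=rv(YAW,.1)
r.movep(W(-.06,-.1035,.25),o)
r.line_to(W(-.002,-.1035,.18),rate=.15)
r.line_to(W(-.002,-.1035,.106),rate=.1)
p=r.sense()["tool_pos"]
L=down(W(-.002,-.1035,.106),.086,14); print([tuple(map(float,l)) for l in L])
r.dwell(.2)
r.line_to(W(-.002,-.1035,.18),rate=.15)
r.line_to(W(-.13,-.1035,.30),rate=.2)
s=r.sense();print(s["time_s"],s["force"])
im=r.camera("top")["pixels"][:,:,::-1]; b=r.camera("scene")["pixels"][:,:,::-1]
f=lambda a,k:cv2.resize(a,None,fx=k,fy=k,interpolation=cv2.INTER_CUBIC)
A=f(im[180:310,240:440],2.9); B=f(b[150:300,220:390],3); A=A[:, :580]; B=B[:377]
w=max(A.shape[1],B.shape[1]); pad=lambda a:cv2.copyMakeBorder(a,0,0,0,w-a.shape[1],0)
cv2.imwrite("pics/end.png",f(np.vstack([pad(A),pad(B)]),.78))
cv2.imwrite("pics/btn3.png",f(b[195:240,275:320],12))
E
```

```text
[(0.105, 0.105, -0.7), (0.104, 0.1039, -0.2), (0.103, 0.1029, -0.5), (0.102, 0.1019, -0.8), (0.101, 0.1009, 0.7), (0.1, 0.0999, -0.1), (0.099, 0.0992, 0.7), (0.098, 0.0982, 3.0), (0.097, 0.097, 2.7), (0.096, 0.096, 3.1), (0.095, 0.0949, 3.1), (0.094, 0.0939, 1.6), (0.093, 0.0929, 3.0), (0.092, 0.0923, 6.4), (0.091, 0.0921, 13.1), (0.09, 0.0919, 20.2)]
21.3833 [-0.11356281  0.03404314 -0.55495296]
```

View pics/end.png

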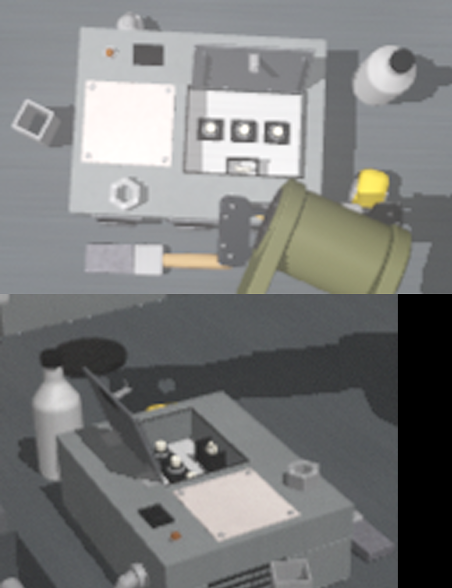

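View pics/btn3.png

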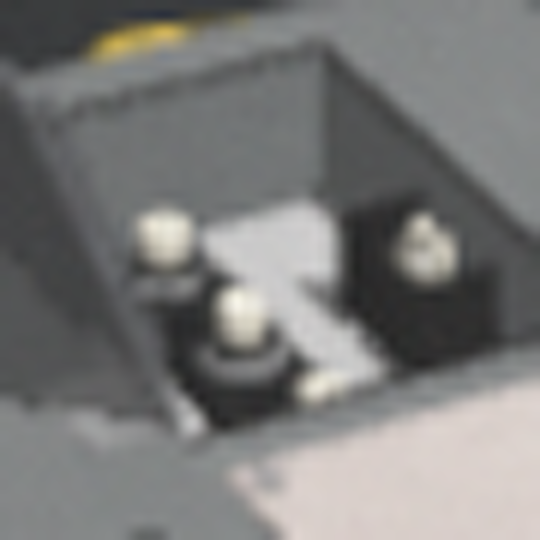

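The right-hand button's top has dropped from row 195 to about row 220 and is now as low as its neighbours. The flap is still open, nothing has been displaced, and the hand is clear, so I hand the job in.

```bash
python3 -c "
from cell import r
r.finish_job();print(r.sense()['time_s'])"
```

```text
the job is handed in; nothing more can be done
the job is handed in; nothing more can be done
```

The flap is open, the tripped button is home, and I handed the job in with the clock at about 21.5 s of the 42 s allowed. The hand-in gives no verdict.

- **Flap:** I pressed once on the ribbed strip with closed fingers, about 7 mm down to the solid stop at about 12 N, then withdrew. The flap sprang up, and pictures showed it wide open, untouched, about 1.5 s after I withdrew and again at the end.
- **Button:** The right-hand button was the proud one; its top matched the proud height in both camera views, while the other two matched home. I pushed it from first contact at about z = 0.099 m to a solid stop at 0.092 m (20 N), which fits the 7 mm travel.
- **Last checks:** The final picture showed its top level with the other two. The nut, tape, tube, spray and brush looked where they were, though the arm partly hid the brush and tape in the top view.
- **Not checked:** I didn't look at the hoop and disc closely at the end, but the arm never went near them. No check failed or disagreed.

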